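# Lock the yellow filter cap

## Task

The yellow cap of one of the three water filters on the lab bench is only standing in its open slots. Grip its wing, push it in against the spring, turn it a quarter turn clockwise (seen from above) while holding it down, and let it spring up into its locked seat. Let go of it, and do not knock the clear glass about.

Things in the scene. Friction and masses are not known exactly. Their poses are not given: they have to be found in the camera images.
- cap: Yellow cap, 0.12 kg, standing in housing's slots. Origin: centre of its underside, z up. Round plug 55 mm wide, 16 mm high; on it an upright wing, 14 mm thick (cap's y), 52 long (its x), 16 to 60 mm above the origin: grip across the thickness, tips 25 to 35 mm below its top. Two lugs along +-x, 37 mm from the axis. Start: origin 94 mm above the bench; locked: 90 mm, wing along housing's y.
- housing: Yellow cap's fixed white filter housing, 96 mm wide, 100 mm high, on a 120 mm square plate; origin on its axis at bench level, z up. Collar on top: open slots along its +-x (white dots), locked places along +-y (red dots). The cap starts with its wing along the slots, within 4 degrees. Two like housings, 150 mm high with locked rigid green and blue caps, stand 165 mm or more away.
- plunger (a joint): Spring plate under the cap: 0 m at the start, grows as the cap is pushed in; 4 N at first, 10 N at 18 mm, hard stop at 20 mm. At 12 to 18 mm the lugs are under the collar and the cap turns clockwise only (from above); 80 to 100 degrees will do, a stop follows at about 100. Let up or let go there, the spring lifts it into its notches: 4 mm when locked.
- glass: Clear small drinking glass, loose, 54 mm across, 65 mm high, standing upright on the bench beyond the filters; origin at the centre of its underside. To be left alone.
Mind the look-alikes: they are no part of the job. Of the things shaped like the cap, the yellow one is meant.

How it is judged:
By the outcome, as a careful person would: the job done as asked, in the order asked, and still so for the second after the job is handed in, with the robot touching nothing.
It also fails if it takes over 35 s, if anything falls off the work surface, if the arm or the gripper's body presses on something with over 40 N, if the wrist force passes 120 N, or if a joint passes its speed limit or range.

## Robot

A 6-joint arm with a two-finger parallel gripper is mounted at the origin on the work surface. World frame = base frame: x ahead of the robot, y to its left, z up, the work surface at z = 0. Lengths are in m, angles in rad, forces in N, time in s.
With the tool pointing down it reaches from about 0.35 to 0.85 m from the base axis. Payload 8.1 kg.
Tool frame: the origin (TCP) lies midway between the tips of the shut fingers; the grasp point (between the pads) lies 19 mm behind it (robot.grip_point_offset is the distance from the TCP to the grasp point, in m); z points along the fingers, y is the line along which they close (so a half turn about z gives the same grasp; the last joint's range is limited). The gripper opens to 93 mm and grips with 3 to 60 N. Pads are 15 mm wide; open, the fingers measure 128 mm over their backs; the gripper's body (75 mm by 188 mm) begins 65 mm behind the grasp point.
Start: joints at [1.177, 0.13, 1.488, -0, 1.523, -0.085], TCP at [0.182, 0.572, 0.219] pointing down, gripper open.
Joint ranges: [-2.96, 2.96], [-0.89, 2.26], [0.02, 2.5], [-1.34, 4.48], [0, 2.73], [-2.66, 2.66]. Speed limits (rad/s): [2.39, 2.39, 2.79, 3.14, 3.14, 3.14].

## Interface

Orientations are given as a rotation vector (axis times angle).
In Python, from plant import robot, read_camera, job gives the robot as it stands.
- The arm moves only by the shell command python3 -m inch 'ROWS' [FORCE]. ROWS is JSON, one flat list of numbers, 5 for each row, row after row: the shift along the world's x, y, z in mm, then the turn about the world's z in degrees, then the opening in per cent of the stroke, from 0 (shut) to 100 (fully open). In form: [dx, dy, dz, yaw, hand, dx, dy, dz, yaw, hand, ...]. A call has 1 to 10 rows; each row is the pose to reach, as a shift and turn from the pose commanded when the call began; what a row does not reach only later rows make up. A row lasts 1/12 s, in which the tool goes at most 41.7 mm and 7.16 degrees, less where a joint would pass 70% of its speed; a pose out of reach is approached as far as the arm can. A call with a gripper value outside its range is refused whole. The fingers move at their own pace and stop on an object; FORCE is the grip in N (left out, the last holds). Time passes only in rows, so rows that repeat a pose let the fingers close. It gives the time, the measured TCP pose, the force, the opening and the grip force at its end, in the units of the state.
- robot.read_state(): the state, without advancing time (a new reading comes with each control period).
- read_camera(name): name is "side" or "top" or "wrist"; returns a dict with "image" (400x640x3 uint8, blue, green, red), "K" (3x3 intrinsics, pixels), "extrinsics" (4x4, takes a point from world to camera coordinates); the wrist camera has in their place "mount" (4x4, takes a point from camera to tool coordinates, whose origin is the TCP and whose axes are the flange's). Camera axes: x right, y down, z forward; pixel columns grow to the right and rows downward; lengths in m; the calibration is good to about 2 mm. The wrist camera is an equidistant fisheye: a pixel r from the principal point sees the ray r / f radians off the axis. A picture is of the moment at which its call begins: read the wrist's pose just before it. There is no depth.
- job.close_job(): hands the job in; it is judged then, once.
The state is a dict: "t": time; "q": joint angles; "dq": joint speeds; "joint_torque": joint torques, N m; "tool_pos": TCP position; "orientation": TCP orientation; "force": force on the tool from outside, world axes, zero at the start; "wrist_torque": the same for the moment, N m; "opening": finger opening in m; "gripper_force": force on a finger pad.
Only numpy, scipy, OpenCV 4.12 (cv2) and the standard library are available. Lean on these libraries where they do the work, as an engineer would, in place of code of your own. Each camera call takes 0.05 s, during which the arm holds its last target. There are 200 camera calls.

## Working session

There is one attempt and no reset: what is moved stays moved. The work goes in short steps, Python scripts to look and compute and a shell command to move; the robot and the scene stay as the last step left them, time stands still between calls to the robot, and variables do not carry over. Pictures are saved under pics/ and viewed, at most 10 in all, crops included, and the job is handed in when it is done.

```bash
mkdir -p pics; ls; python3 - <<'E'
from plant import robot, read_camera
import cv2,numpy as np
for n in("top","side"):
    c=read_camera(n); cv2.imwrite(f"pics/{n}0.png",c["image"]); print(n,c["K"],np.round(c["extrinsics"],4))
c=read_camera("wrist");print(c["K"],c["mount"]);cv2.imwrite("pics/w0.png",c["image"])
s=robot.read_state();print(s["t"],s["tool_pos"],s["orientation"],s["force"])
E
```

```text
pics
top [[470.51108851   0.         326.67078799]
 [  0.         470.51108851 192.91227509]
 [  0.           0.           1.        ]] [[-0.0186 -0.9998 -0.0013 -0.0111]
 [-0.989   0.0186 -0.1468  0.5818]
 [ 0.1468 -0.0015 -0.9892  0.9418]
 [ 0.      0.      0.      1.    ]]
side [[516.91866327   0.         315.7446238 ]
 [  0.         516.91866327 203.21617997]
 [  0.           0.           1.        ]] [[ 0.8235 -0.5673  0.0068 -0.4988]
 [-0.3844 -0.5667 -0.7287  0.2705]
 [ 0.4173  0.5974 -0.6848  0.9296]
 [ 0.      0.      0.      1.    ]]
[[309.70691629   0.         318.60441484]
 [  0.         309.70691629 199.31449276]
 [  0.           0.           1.        ]] [[-1.18127876e-04 -9.54593938e-01 -2.97910053e-01  8.43668615e-02]
 [ 9.99999245e-01 -4.77103025e-04  1.13226078e-03 -1.33494258e-03]
 [-1.22298306e-03 -2.97909694e-01  9.54593274e-01 -1.65929565e-01]
 [ 0.00000000e+00  0.00000000e+00  0.00000000e+00  1.00000000e+00]]
0.15 [0.1821629  0.57120422 0.21782314] [-4.83101640e-01 -3.10389152e+00  2.21595720e-03] [-0.87049502  0.38453401 -0.68458925]
```

View pics/top0.png

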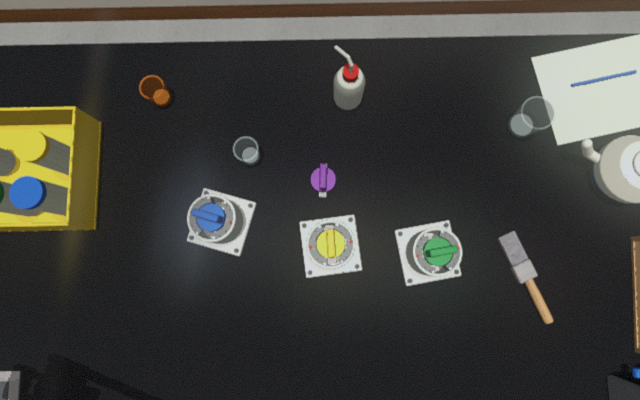

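View pics/side0.png

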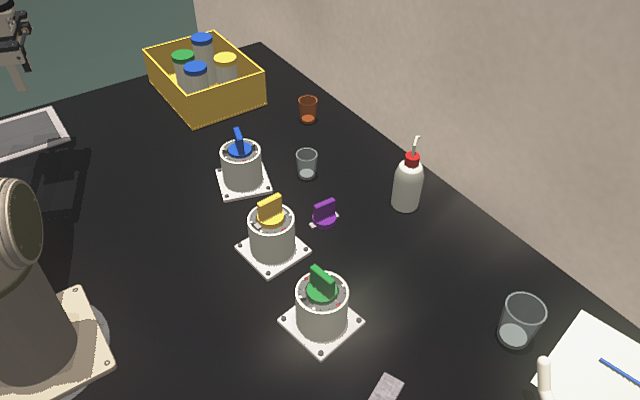

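Possible look-alikes in the top picture are:
- the yellow cap on the middle housing (332,244), which is the one I want
- the blue cap (212,217)
- the green cap (438,251)
- the loose purple cap (323,180)
- the yellow jar lid in the box (30,148)

The small clear glass is at (246,150). Next is a close crop of the yellow cap.

```bash
python3 - <<'E'
import cv2,numpy as np
a=cv2.imread("pics/top0.png")[200:290,290:375];b=cv2.imread("pics/side0.png")[180:285,225:325]
cv2.imwrite("pics/c1.png",np.hstack([cv2.resize(a,(int(85*6.0),540),interpolation=2)[:, :390+120],cv2.resize(b[:, :],(285,540)) if 0 else np.zeros((540,1,3),np.uint8)]))
E
cat > h.py <<'E'
import numpy as np
K=np.array([[470.511,0,326.671],[0,470.511,192.912],[0,0,1]])
T=np.array([[-.0186,-.9998,-.0013,-.0111],[-.989,.0186,-.1468,.5818],[.1468,-.0015,-.9892,.9418]])
def top(u,v,z):
    R,t=T[:,:3],T[:,3]; o=-R.T@t; d=R.T@np.linalg.inv(K)@[u,v,1]
    return o+d*(z-o[2])/d[2]
E
python3 -c "
from h import *
for n,p in dict(yellow=(332,243,.15),blue=(210,216,.2),green=(440,250,.2),purple=(323,180,.02),glass=(247,153,.01)).items(): print(n,top(*p).round(3))"
```

```text
yellow [ 0.473 -0.03   0.15 ]
blue [0.521 0.182 0.2  ]
green [ 0.455 -0.215  0.2  ]
purple [ 0.613 -0.015  0.02 ]
glass [0.678 0.151 0.01 ]
```

View pics/c1.png

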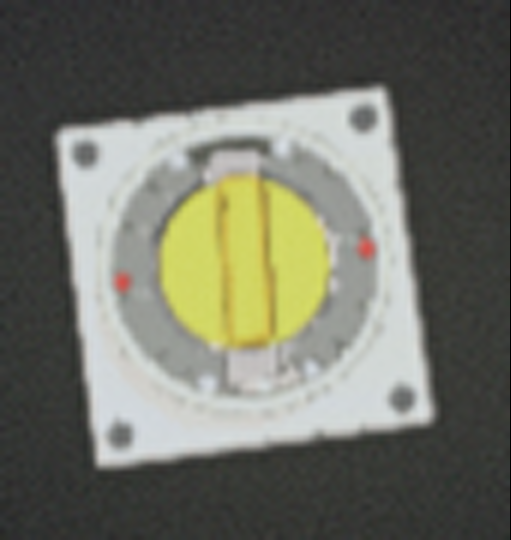

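The crop confirms the yellow cap. Its wing runs from (330,230) to (331.7,257) in full-image pixels, with white dots at the slots and red dots at (310.5,247) and (351,241.5). I'll work out the pose and the start shift.

```bash
python3 - <<'E'
from h import *
from scipy.spatial.transform import Rotation as R
from plant import robot
a=top(330,230,.154);b=top(331.7,257,.154);print(a,b,(a+b)/2,"wing yaw",np.degrees(np.arctan2(*(a-b)[1::-1])))
c=top(310.5,247,.1);d=top(351.2,241.5,.1);print((c+d)/2,"hous y yaw",np.degrees(np.arctan2(*(c-d)[1::-1])))
# plate corners
P=[top(290+x/6,200+y/6,.006) for x,y in((57,130),(387,88),(434,421),(97,466))];print(np.mean(P,0), [np.degrees(np.arctan2(*(P[i]-P[j])[1::-1])) for i,j in((0,1),(3,2),(0,3),(1,2))])
s=robot.read_state();M=R.from_rotvec(s["orientation"]).as_matrix();print("tool y yaw",np.degrees(np.arctan2(M[1,1],M[0,1])),M.round(3),s["tool_pos"])
E
```

```text
[ 0.49618997 -0.0266359   0.154     ] [ 0.44710532 -0.02876108  0.154     ] [ 0.47164765 -0.02769849  0.154     ] wing yaw 2.4791368258374686
[ 0.47226707 -0.02815595  0.1       ] hous y yaw 96.58721514362699
[ 0.47260692 -0.02835433  0.006     ] [np.float64(96.20191583372477), np.float64(96.432746150493), np.float64(6.188287542606267), np.float64(6.4454824128905335)]
tool y yaw 72.30649627740783 [[-0.953  0.304 -0.001]
 [ 0.304  0.953 -0.001]
 [ 0.    -0.001 -1.   ]] [0.1821629  0.57120422 0.21782314]
```

```bash
python3 -m inch '[15,-30,10,0,100, 32,-65,20,4,100, 50,-102,30,8,100, 67,-139,40,12,100, 85,-176,40,16,100, 103,-213,40,20,100, 121,-250,40,20,100, 139,-287,40,20,100, 157,-324,40,20,100, 175,-361,40,20,100]' 40
python3 -m inch '[18,-37,0,0,100, 36,-74,0,0,100, 54,-111,0,0,100, 72,-148,0,0,100, 90,-185,0,0,100, 108,-222,0,0,100, 115,-238,0,0,100, 115,-238,0,0,100, 115,-238,0,0,100, 115,-238,0,0,100]'
python3 - <<'E'
from plant import robot,read_camera
import cv2
from scipy.spatial.transform import Rotation as R
import numpy as np
s=robot.read_state();c=read_camera("wrist");cv2.imwrite("pics/w1.png",c["image"])
M=R.from_rotvec(s["orientation"]).as_matrix();np.savez("w1.npz",M=M,p=s["tool_pos"],K=c["K"],m=c["mount"])
print(s["t"],s["tool_pos"],s["q"],"y yaw",np.degrees(np.arctan2(M[1,1],M[0,1])))
E
```

```text
t: 0.98
tool_pos: [0.3575, 0.2088, 0.2586]
orientation: [-0.064, 3.141, 0.0]
force: [1.3, 0.1, 0.6]
opening: 0.093
gripper_force: 0.0
t: 1.82
tool_pos: [0.4719, -0.0267, 0.2584]
orientation: [0.063, -3.14, -0.001]
force: [0.3, -0.2, -0.5]
opening: 0.0929
gripper_force: 0.0
1.8167 [ 0.47192741 -0.02667567  0.25840356] [-1.65372160e-01 -2.32692919e-01  1.76703893e+00  4.68415802e-04
  1.60799628e+00 -1.77643476e+00] y yaw 92.30806451983425
```

View pics/w1.png

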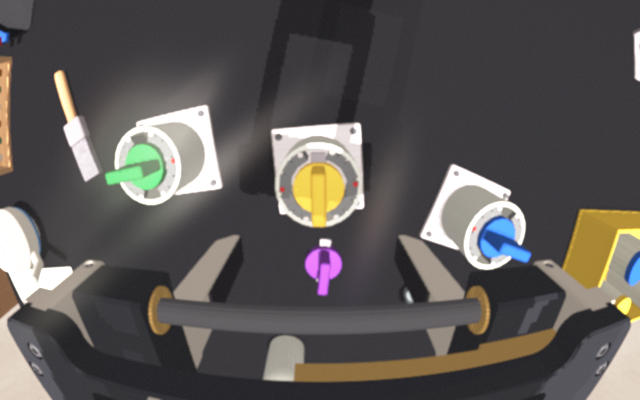

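The wrist view shows the yellow wing from about (319,166) to (318,226), between the open fingers. I'll check the predicted projection against it.

```bash
python3 - <<'E'
import numpy as np,cv2
d=np.load("w1.npz");M,p,K,m=(d[k] for k in("M","p","K","m"))
def px(w):
    c=m[:3,:3].T@(M.T@(np.array(w)-p)-m[:3,3]);th=np.arccos(c[2]/np.linalg.norm(c));r=K[0,0]*th/np.hypot(*c[:2]);return K[:2,2]+r*c[:2]
im=cv2.resize(cv2.imread("pics/w1.png")[110:250,260:380],(0,0),fx=4,fy=4,interpolation=2)
def q(w,col):
    u=px(w);print(u.round(1));cv2.drawMarker(im,tuple(((u-[260,110])*4).astype(int)),col,0,14,1)
C=np.array([.472,-.028]);a=np.radians(2.5);e=np.array([np.cos(a),np.sin(a)]);n=np.array([-e[1],e[0]])
for i in(-1,1):
  for j in(-1,1): q([*(C+i*.026*e+j*.007*n),.154],(255,0,0))
b=np.radians(96.4)
for i in(-1,1): q([*(C+i*.041*np.array([np.cos(b),np.sin(b)])),.1],(0,255,0))
cv2.imwrite("pics/w1c.png",im)
E
```

```text
[309.8 171.9]
[325.5 171.9]
[310.5 226. ]
[325.3 226. ]
[280.3 187.5]
[355.5 182.2]
```

View pics/w1c.png

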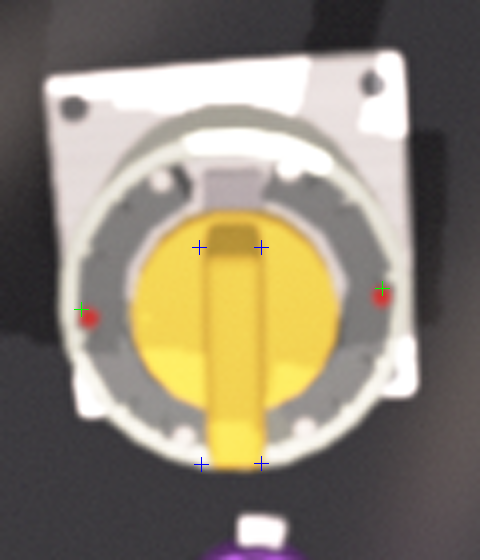

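The fit is within about 1.5 mm and the yaw is right. I'll go down to TCP z ≈ 0.124 and grip.

```bash
python3 -m inch '[1,0,-35,0,100, 1,0,-70,0,100, 1,0,-100,0,100, 1,0,-120,0,100, 1,0,-130,0,100, 1,0,-134,0,100, 1,0,-134,0,100]' 40
python3 -m inch '[0,0,0,0,0, 0,0,0,0,0, 0,0,0,0,0, 0,0,0,0,0, 0,0,0,0,0, 0,0,0,0,0, 0,0,0,0,0, 0,0,0,0,0, 0,0,0,0,0, 0,0,0,0,0]' 40
```

```text
t: 2.45
tool_pos: [0.4731, -0.0266, 0.1246]
orientation: [0.065, -3.14, -0.0]
force: [0.1, 0.0, 0.8]
opening: 0.0928
gripper_force: 0.0
t: 3.28
tool_pos: [0.4733, -0.0274, 0.1246]
orientation: [0.063, -3.141, -0.0]
force: [0.0, 0.2, 0.7]
opening: 0.0308
gripper_force: 0.0
```

```bash
python3 -m inch '[0,0,0,0,0, 0,0,0,0,0, 0,0,0,0,0, 0,0,0,0,0, 0,0,0,0,0, 0,0,0,0,0]' 40
```

```text
t: 3.78
tool_pos: [0.4733, -0.0272, 0.1246]
orientation: [0.063, -3.141, -0.0]
force: [0.6, 2.0, -0.0]
opening: 0.0139
gripper_force: 39.9
```

```bash
python3 -m inch '[0,0,-3,0,0, 0,0,-6,0,0, 0,0,-9,0,0, 0,0,-12,0,0, 0,0,-14,0,0, 0,0,-15,0,0, 0,0,-15,0,0, 0,0,-15,0,0]' 40
```

```text
t: 4.45
tool_pos: [0.4737, -0.0273, 0.1101]
orientation: [-0.063, 3.14, 0.0]
force: [-1.7, 2.9, 8.0]
opening: 0.0141
gripper_force: 39.9
```

```bash
python3 -m inch '[0,0,-0.5,-4,0, 0,0,-0.5,-8,0, 0,0,-0.5,-12,0, 0,0,-0.5,-16,0, 0,0,-0.5,-20,0, 0,0,-0.5,-20,0]' 40
```

```text
t: 4.95
tool_pos: [0.4743, -0.028, 0.1101]
orientation: [0.49, 3.101, -0.001]
force: [-1.6, -0.8, 6.9]
opening: 0.0137
gripper_force: 40.0
```

```bash
python3 -m inch '[0,0,0,-5,0, 0,0,0,-10,0, 0,0,0,-15,0, 0,0,0,-20,0, 0,0,0,-25,0, 0,0,0,-30,0, 0,0,0,-35,0, 0,0,0,-35,0]' 40
python3 -m inch '[0,0,0,-5,0, 0,0,0,-10,0, 0,0,0,-15,0, 0,0,0,-20,0, 0,0,0,-25,0, 0,0,0,-29,0, 0,0,0,-32,0, 0,0,0,-32,0, 0,0,0,-32,0]' 40
python3 -c "
from plant import robot
from scipy.spatial.transform import Rotation as R
import numpy as np
s=robot.read_state();M=R.from_rotvec(s['orientation']).as_matrix();print(np.degrees(np.arctan2(M[1,1],M[0,1])),s['wrist_torque'])"
```

```text
t: 5.62
tool_pos: [0.4742, -0.028, 0.1101]
orientation: [1.401, 2.809, -0.0]
force: [-0.2, 0.4, 7.0]
opening: 0.0135
gripper_force: 39.9
t: 6.37
tool_pos: [0.4743, -0.028, 0.1101]
orientation: [2.115, 2.319, 0.001]
force: [-0.8, -0.8, 6.7]
opening: 0.0134
gripper_force: 39.9
5.2733141149695015 [-0.19733226  0.26322124 -0.01778642]
```

Turned to about -91° relative to the housing, with no slip. Now I'll let it up into its notches and check the force.

```bash
python3 -m inch '[0,0,2,0,0, 0,0,4,0,0, 0,0,6,0,0, 0,0,8,0,0, 0,0,10,0,0, 0,0,10.5,0,0, 0,0,10.5,0,0, 0,0,10.5,0,0]' 40
```

```text
t: 7.03
tool_pos: [0.4736, -0.0275, 0.1197]
orientation: [2.116, 2.321, 0.0]
force: [2.7, -1.7, 4.0]
opening: 0.0137
gripper_force: 39.9
```

```bash
python3 -m inch '[0,0,0,0,60, 0,0,0,0,60, 0,0,0,0,60, 0,0,0,0,60, 0,0,0,0,60, 0,0,0,0,60, 0,0,0,0,60, 0,0,0,0,60]' 40
python3 -m inch '[0,0,10,0,60, 0,0,30,0,60, 0,0,60,0,60, 0,0,90,0,60, 0,0,120,0,60, 0,0,140,0,60, 0,0,140,0,60, 0,0,140,0,60]'
python3 - <<'E'
from plant import robot,read_camera
import cv2,numpy as np
from scipy.spatial.transform import Rotation as R
s=robot.read_state();c=read_camera("wrist");a=cv2.resize(c["image"],(0,0),fx=1.2,fy=1.2)
b=cv2.resize(read_camera("side")["image"][150:300,200:350],(480,480),interpolation=2)
w=cv2.resize(c["image"][90:240,240:400],(320,300),interpolation=2)
cv2.imwrite("pics/e.png",np.hstack([b,cv2.copyMakeBorder(w,0,180,0,0,0)]))
E
```

```text
t: 7.7
tool_pos: [0.4733, -0.0273, 0.1196]
orientation: [-2.116, -2.322, 0.0]
force: [0.1, 0.3, 0.4]
opening: 0.0555
gripper_force: 0.0
t: 8.37
tool_pos: [0.4743, -0.0275, 0.2618]
orientation: [2.114, 2.32, 0.003]
force: [0.6, 0.4, -0.1]
opening: 0.0559
gripper_force: 0.0
```

View pics/e.png

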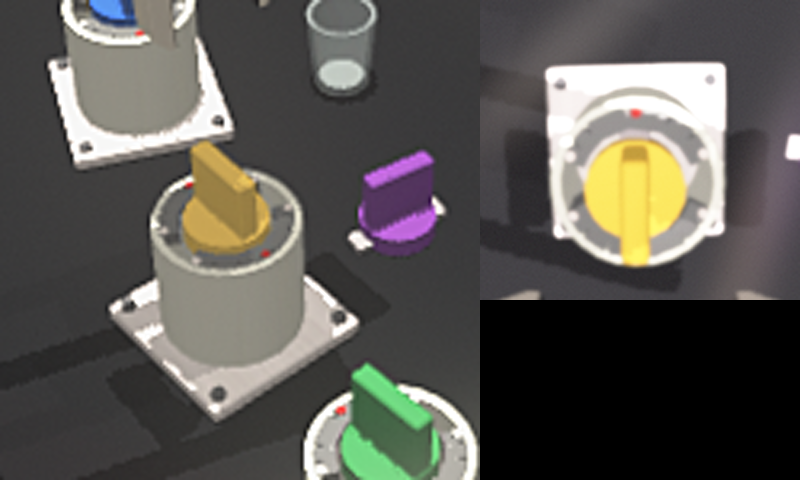

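The wing now lines up with the red dots and the lugs are hidden under the collar. The glass is still standing, and the gripper is clear of everything.

```bash
python3 -c "
from plant import job
print(job.close_job())"
```

```text
the job is handed in; nothing more can be done
None
```

The yellow cap was pushed in, turned about a quarter turn clockwise and let go, and it looks locked in the last pictures; the glass was left alone and the job is handed in (no verdict was returned).

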